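# Hang the bow-handled boot brush on the hook

## Robot

A 7-joint arm with a two-finger parallel gripper is mounted at the origin on the work surface. World frame = base frame: x ahead of the robot, y to its left, z up, the work surface at z = 0. Lengths are in m, angles in rad, forces in N, time in s.
With the tool pointing down it reaches from about 0.425 to 0.925 m from the base axis. Payload 6.8 kg.
Tool frame: the origin (TCP) lies between the finger pads; the fingertips stand 25 mm ahead of it and the grasp point (between the pads) lies 6 mm ahead of it; z points along the fingers, y is the line along which they close (so a half turn about z gives the same grasp; the last joint's range is limited). The gripper opens to 85 mm and grips with 20 to 120 N. Pads are 22 mm wide; open, the fingers measure 114 mm over their backs; the gripper's body (76 mm by 85 mm) begins 54 mm behind the grasp point. The pads swing forward as they close: fully open they stand 13 mm farther back than shut.
Start: joints at [-1.279, 0.477, 0.022, 1.555, -0.011, 1.109, -0.083], TCP at [0.263, 0.622, 0.256] pointing down, gripper open.
Joint ranges: [-2.96, 2.96], [-0.34, 2.1], [-1.41, 1.46], [0.24, 2.44], [-1.37, 4.51], [0.17, 1.92], [-2.96, 2.96]. Speed limits (rad/s): [2.39, 2.39, 3.14, 3.14, 3.14, 3.14, 3.14].

## Interface

Orientations are given as a 3x3 rotation matrix whose columns are the frame's x, y, z axes.
In Python, from rig import manip, viewer gives the robot as it stands. The module is installed in compiled form; this text tells all that it offers.
- The arm moves only by the tool jog_arm, never from a script. Its argument "deltas" is a list of rows, each an object with "delta_pos": the shift along the world's x, y, z each as a share of 0.025 m, from -1 to 1, a list of three; "rot": the turn, a rotation vector about the world's x, y, z each as a share of 0.1 rad, from -1 to 1, a list of three. In form: [{"delta_pos": [tx, ty, tz], "rot": [wx, wy, wz]}, ...]. A call has exactly 10 rows; each row shifts and turns the commanded pose from where the row before left it; what a row does not reach is not made up. A row lasts 1/12 s, in which the tool goes at most 41.7 mm and 7.16 degrees, less where a joint would pass 70% of its speed; a pose out of reach is approached as far as the arm can. A call with a number of a shift or a turn outside -1 to 1 is refused whole. A call with a gripper value outside its range is refused whole. "fingers" is the closure, from -1 (fully open) to 1 (shut), set as the call begins (left out, the last holds). The fingers move at their own pace and stop on an object; "grip_force" is the grip in N (left out, the last holds). Time passes only in rows, so rows that do not move let the fingers close, or fill a call up. It gives the time, the measured TCP pose, the force, the opening and the grip force at its end, in the units of the state.
- manip.get_obs(): the state, without advancing time (a new reading comes with each control period).
- viewer.camera(name): name is "scene" or "side" or "wrist"; returns a dict with "image" (480x640x3 uint8, blue, green, red), "z_map" (480x640 float32, m along the optical axis (not along the pixel's ray), 0 where there is no reading), "camera_matrix" (3x3 intrinsics, pixels), "position" and "orientation" of the camera in the world. Camera axes: x right, y up, looking along -z (the intrinsics and any distortion apply to the point x, -y, -z); pixel columns grow to the right and rows downward; lengths in m; the calibration is good to about 2 mm. A picture is of the moment at which its call begins.
- manip.finish_job(): hands the job in; it is judged then, once.
The state is a dict: "time_s": time; "q": joint angles; "qvel": joint speeds; "tau": joint torques, N m; "position": TCP position; "orientation": TCP orientation; "contact_force": force on the tool from outside, world axes, zero at the start; "moment": the same for the moment, N m; "width": opening from 0.0 (shut) to 1.0 (fully open); "grasp_force": force on a finger pad.
Only numpy, scipy, OpenCV 4.12 (cv2) and the standard library are available. Lean on these libraries where they do the work, as an engineer would, in place of code of your own. Each camera call takes 0.05 s, during which the arm holds its last target. There are 200 camera calls.

## Task

The boot brush with the bow handle is sunk in a snug wooden crate where only its handle can be taken. Lift it out, set it down upright on the black rubber mat and let go, so that you can take it again by its block with the handle left open, and then hang it by its handle on the steel hook of the wooden post. Leave the other things where they lie.

Things in the scene. Friction and masses are not known exactly. Their poses are not given: they have to be found in the camera images.
- brush: Boot brush: wooden block 200 (x) x 46 (y) mm, 18 to 42 mm above the origin, on a rigid 190 x 40 mm slab of black bristles; a fixed bow handle on top (see brush_bar), 40 to 50 mm of bare block beyond each end of it. 0.22 kg, balanced about its middle. Origin: centre of the underside, z up. Starts in one of the crate's compartments, x along the crate's x or nearly.
- brush_bar (a point): Middle of the underside of the handle's level bar, 80 mm above the brush's origin; axes as the brush. The handle is a round bar 16 mm thick in the brush's x-z plane: level top 52 mm long, top side at 96 mm, legs sloping out to x = +-44 mm at the block. The opening is 38 mm high, 42 mm long at the top, 70 mm at the block, open along y.
- crate: Fixed open crate of pale wood, 230 (x) x 144 (y) mm, rim 52 mm high, floor, walls and one divider 8 mm thick. Two compartments 214 x 60 mm, centres at y = +34 and -34 mm: one holds the brush, the other the plain brush, block tops 50 mm above the table and about 7 mm free around them. Origin: centre of the underside.
- mat: Fixed black rubber mat 150 (x) x 250 (y) mm, 4 mm thick. Origin: centre of the underside, on the table.
- hook_stand: Fixed pale wooden post 30 x 30 mm, top 243 mm above the table, on a foot 110 x 110 x 18 mm, with one upturned round steel hook 10 mm thick that points to the stand's -x, in its x-z plane. Origin: centre of the foot's underside.
- hook_seat (a point): Where a bar comes to rest: upper side of the hook's lowest part, 55 mm from the post's centre along the stand's -x, 202 mm above the table; the hook's underside there is at 192 mm. Axes as the stand.
- hook_tip (a point): Centre of the hook's round end, 82 mm from the post's centre along the stand's -x, 213 mm above the table (the end's top is at 218 mm and its front at 87 mm). Axes as the stand.
- plain_brush: Bystander: the same block and bristles as the brush but without any handle; stands in the other compartment. Origin: centre of the underside.
- wax_tin: Bystander: closed flat aluminium tin, diameter 68, 27 mm high. Origin: centre of the underside.
- carabiner: Bystander: grey oval carabiner lying flat, about 80 x 50 x 10 mm. Origin: near its centre, on the table.
- headlamp: Bystander: yellow headlamp body 36 x 58 x 34 mm with a black lens ring. Origin: centre of the underside.
- shoehorn: Bystander: flat steel shoehorn 210 long, up to 38 wide, 5 mm thick. Origin: near its middle, on the table.
- wax_bar: Bystander: white bar of ski wax 85 x 34 x 22 mm. Origin: centre of the underside.

How it is judged:
On the way:
1. the brush stands upright on the mat, let go (contact force between brush and mat above 0.5 N and contact force between brush and the fingers below 0.05 N and angle between brush's own z axis and vertical below 0.12 rad and linear speed of brush below 0.03 m/s and contact force between brush and crate below 0.05 N), for 0.2 s.
At the end, for the whole second after the job is handed in: The brush hangs still by its handle from the hook: middle of the bar's underside within 35 mm of the hook seat, borne by the stand, its underside over 70 mm above the table, tilt under 0.5 rad, under 30 mm/s and 0.4 rad/s; no bystander moved 30 mm (distance between brush_bar and hook_seat below 0.035 m and contact force between brush and hook_stand above 0.5 N and height (world z) of brush above 0.07 m and angle between brush's own z axis and vertical below 0.5 rad and linear speed of brush below 0.03 m/s and angular speed of brush below 0.4 rad/s); the robot touches nothing.
It fails at once if a bystander is moved 30 mm or more (distance of any of plain_brush, wax_tin, carabiner, headlamp, shoehorn, wax_bar from where it was at the start of the episode above 0.03 m).
It also fails if it takes over 58 s, if anything falls off the work surface, if the arm or the gripper's body presses on something with over 40 N, if the wrist force passes 120 N, or if a joint passes its speed limit or range.

## Working session

There is one attempt and no reset: what is moved stays moved. The work goes in short steps, Python scripts to look and compute and a tool call to move; the robot and the scene stay as the last step left them, time stands still between calls to the robot, and variables do not carry over. Pictures are saved under pics/ and viewed, at most 10 in all, crops included, and the job is handed in when it is done.

Besides the shell and the picture viewer there is one more tool, called after ">>>" as a command line: name --argument value ..., lists and objects as JSON in quotes. jog_arm: Moves the arm, as the interface text tells. Its arguments: {"type":"object","properties":{"deltas":{"type":"array"},"fingers":{"type":"number"},"grip_force":{"type":"number"}},"required":["deltas"]}

```bash
mkdir -p pics; cat > h.py <<'E'
import numpy as np, cv2
from rig import manip, viewer
def snap(n,f):
    c=viewer.camera(n); cv2.imwrite('pics/'+f+'.png',c['image'])
    np.savez('pics/'+f+'.npz',**{k:np.asarray(v) for k,v in c.items()}); return c
def cloud(c):
    K=c['camera_matrix'];z=c['z_map'];v,u=np.mgrid[0:z.shape[0],0:z.shape[1]]
    p=np.stack([(u-K[0,2])/K[0,0]*z,-(v-K[1,2])/K[1,1]*z,-z],-1)
    P=p@np.asarray(c['orientation']).T+c['position']; P[z==0]=np.nan; return P
def load(f): return dict(np.load('pics/'+f+'.npz'))
E
python3 - <<'E'
from h import *
for n in['scene','side']:
    c=snap(n,n+'0');print(n,c['position'],c['orientation'],c['camera_matrix'], [k for k in c])
o=manip.get_obs();print(o['time_s'],o['position'],o['orientation'],o['width'])
E
```

```text
scene [1.12378216 0.34147066 0.7902451 ] [[-0.50104938 -0.61360955  0.61027276]
 [ 0.86537333 -0.34802108  0.36056945]
 [-0.00886107  0.70877686  0.70537709]] [[483.57281342   0.         320.44439062]
 [  0.         483.57281342 240.50566667]
 [  0.           0.           1.        ]] ['image', 'z_map', 'camera_matrix', 'position', 'orientation']
side [ 0.27929965 -0.53189735  0.87680756] [[ 0.88719679  0.35262992 -0.29754662]
 [-0.46137937  0.67342425 -0.57760614]
 [-0.0033061   0.64973219  0.76015601]] [[515.66173511   0.         307.78040296]
 [  0.         515.66173511 241.95646453]
 [  0.           0.           1.        ]] ['image', 'z_map', 'camera_matrix', 'position', 'orientation']
0.1 [0.26255328 0.62129858 0.25540679] [[-9.21124477e-01  3.89267747e-01 -5.65240375e-04]
 [ 3.89268144e-01  9.21123094e-01 -1.59953730e-03]
 [-1.01992318e-04 -1.69340303e-03 -9.99998561e-01]] 1.000091179997133
```

View pics/scene0.png

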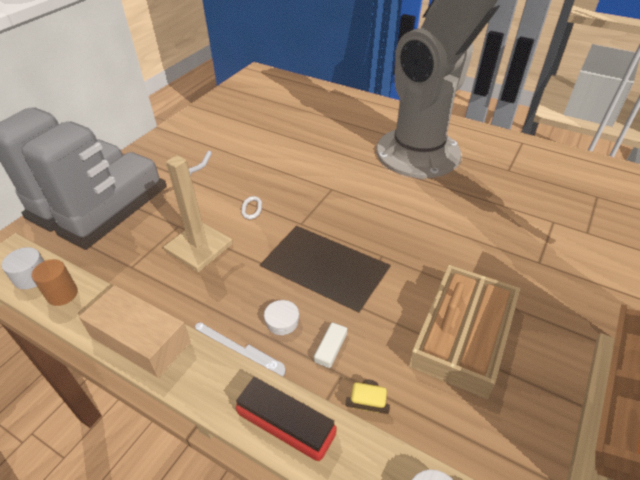

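View pics/side0.png

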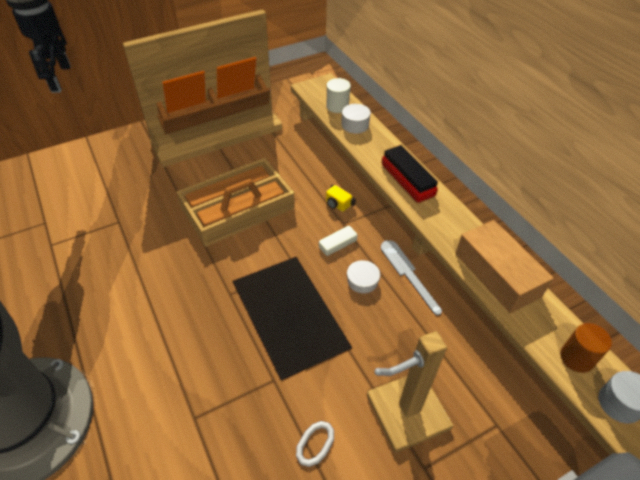

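Scene: the post is at about (190,210) px with its foot at (198,248), the mat centre at (325,267), and the crate at (467,327) with the handle in its left compartment. Side: the crate is at (237,200), the mat at (290,315), and the hook runs from (378,372) to the post at (430,345). Next I measure these from the depth clouds.

```bash
python3 - <<'E'
from h import *
for n,px in [('scene0',dict(mat=[(297,229),(262,264),(361,306),(388,266),(325,267)],foot=[(198,228),(165,247),(200,268),(231,242)],post=[(178,160)],crate=[(452,268),(519,291),(490,388),(413,354)],hook=[(209,153),(205,164),(193,170)])),('side0',dict(mat=[(297,259),(235,281),(281,377),(348,346),(290,315)],foot=[(370,392),(396,452),(450,430)],post=[(433,342)],crate=[(180,195),(268,164),(293,197),(205,238)],hook=[(379,372),(390,373),(410,366)]))]:
    P=cloud(load(n))
    for k,l in px.items():
        for u,v in l: print(n,k,(u,v),np.round(np.nanmedian(P[v-1:v+2,u-1:u+2].reshape(-1,3),0),4))
A=[]
for n in['scene0','side0']:
    P=cloud(load(n)).reshape(-1,3);A.append(P)
    c=P[(P[:,2]>.07)&(P[:,2]<.11)&(abs(P[:,0]-.6)<.25)&(abs(P[:,1]-.3)<.45)]
    print(n,len(c)); 
    if len(c): print(np.round(c[::max(1,len(c)//25)],3).tolist())
    # rim
    d=P[(P[:,2]>.045)&(P[:,2]<.06)&(abs(P[:,0]-.6)<.3)&(abs(P[:,1]-.3)<.45)]
    print('rim',len(d),np.nanpercentile(d,[1,50,99],axis=0).round(3).tolist())
E
```

```text
scene0 mat (297, 229) [ 0.437  -0.1277  0.0045]
scene0 mat (262, 264) [ 0.5702 -0.1358  0.004 ]
scene0 mat (361, 306) [0.5659 0.1054 0.0045]
scene0 mat (388, 266) [0.4375 0.1071 0.003 ]
scene0 mat (325, 267) [ 0.5089 -0.01    0.0035]
scene0 foot (198, 228) [ 0.5986 -0.2783  0.0695]
scene0 foot (165, 247) [ 0.6446 -0.3475  0.0167]
scene0 foot (200, 268) [ 0.6507 -0.2435  0.007 ]
scene0 foot (231, 242) [ 0.5515 -0.2338  0.0093]
scene0 post (178, 160) [ 0.5949 -0.2893  0.2429]
scene0 crate (452, 268) [0.421  0.2375 0.0521]
scene0 crate (519, 291) [0.4127 0.3709 0.05  ]
scene0 crate (490, 388) [0.6345 0.3816 0.0344]
scene0 crate (413, 354) [0.6435 0.2449 0.0431]
scene0 hook (209, 153) [ 0.5181 -0.2806  0.2163]
scene0 hook (205, 164) [ 0.5363 -0.2825  0.1991]
scene0 hook (193, 170) [ 0.5679 -0.2847  0.2029]
side0 mat (297, 259) [0.5778 0.0995 0.0044]
side0 mat (235, 281) [0.4364 0.1057 0.0052]
side0 mat (281, 377) [ 0.4284 -0.1326  0.0041]
side0 mat (348, 346) [ 0.5675 -0.1359  0.0063]
side0 mat (290, 315) [ 0.5005 -0.0229  0.0058]
side0 foot (370, 392) [ 0.5518 -0.2374  0.0199]
side0 foo
[... 1130 characters left out ...]
641, 0.38, 0.054]]
side0 6521
[[0.842, 0.597, 0.085], [0.831, 0.534, 0.083], [0.686, 0.54, 0.098], [0.825, 0.47, 0.08], [0.809, 0.452, 0.079], [0.814, 0.419, 0.083], [0.84, 0.392, 0.079], [0.815, 0.383, 0.081], [0.807, 0.368, 0.076], [0.823, 0.304, 0.081], [0.83, 0.25, 0.084], [0.846, 0.194, 0.093], [0.841, 0.176, 0.085], [0.554, 0.272, 0.104], [0.556, 0.27, 0.09], [0.823, 0.124, 0.083], [0.845, 0.069, 0.104], [0.829, 0.078, 0.083], [0.81, 0.06, 0.078], [0.837, 0.01, 0.084], [0.823, -0.014, 0.083], [0.811, -0.041, 0.085], [0.829, -0.073, 0.081], [0.809, -0.082, 0.074], [0.835, -0.13, 0.087], [0.81, -0.145, 0.081]]
rim 4176 [[0.409, 0.231, 0.045], [0.514, 0.305, 0.051], [0.708, 0.594, 0.057]]
```

```bash
python3 - <<'E'
import cv2,numpy as np
a=cv2.imread('pics/scene0.png')[255:395,400:530];b=cv2.imread('pics/side0.png')[150:250,165:305]
c=cv2.imread('pics/side0.png')[320:460,350:460];d=cv2.imread('pics/scene0.png')[140:280,150:250]
r=lambda i:cv2.resize(i,(400,300*1),interpolation=cv2.INTER_CUBIC)
cv2.imwrite('pics/crop1.png',np.vstack([np.hstack([r(a),r(b)]),np.hstack([r(c),r(d)])]))
E
```

```text
(no output)
```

View pics/crop1.png

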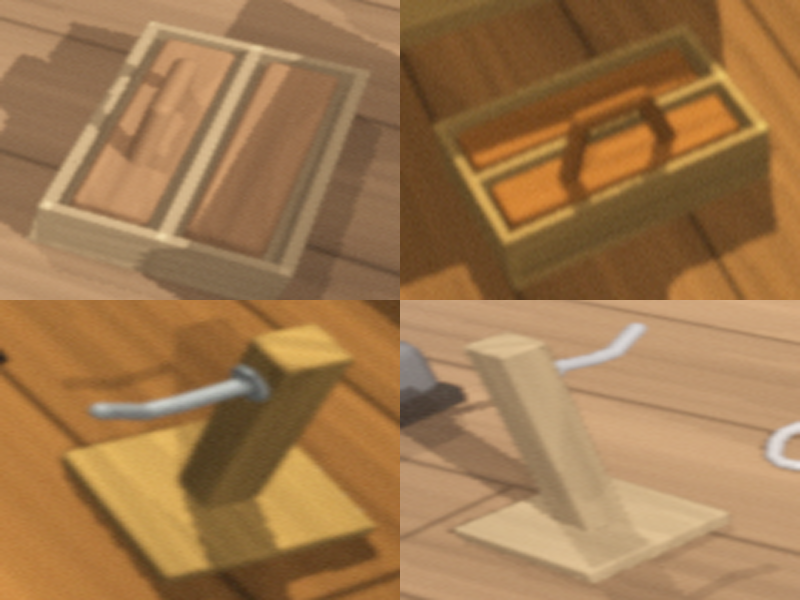

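The crop shows the bow handle in the -y compartment with its bar along x. The hook points to about world -x, and the bar must end up along world y. Now I refine the fits.

```bash
python3 - <<'E'
from h import *
for n in['scene0','side0']:
    P=cloud(load(n)).reshape(-1,3)
    def sel(x0,x1,y0,y1,z0,z1):
        m=(P[:,0]>x0)&(P[:,0]<x1)&(P[:,1]>y0)&(P[:,1]<y1)&(P[:,2]>z0)&(P[:,2]<z1);return P[m]
    b=sel(.4,.66,.23,.33,.062,.13);t=b[b[:,2]>.097]
    print(n,'bar',len(b),len(t),'ext',np.percentile(b,[1,99],axis=0).round(3).tolist(),'top',t.mean(0).round(4),t[:,2].max(),'fit',np.polyfit(t[:,0],t[:,1],1).round(3), np.percentile(t[:,0],[2,98]).round(3))
    for nm,q in dict(post=sel(.57,.63,-.33,-.25,.237,.25),crate=sel(.39,.67,.22,.4,.047,.056),mat=None).items():
        if q is None: continue
        r=cv2.minAreaRect((q[:,:2]*1000).astype(np.float32)); print(nm,len(q),r)
    f=sel(.52,.67,-.37,-.22,.013,.023);print('foot',len(f),cv2.minAreaRect((f[:,:2]*1000).astype(np.float32)) if len(f) else 0)
    h=sel(.49,.575,-.32,-.25,.185,.225);k=np.polyfit(h[:,0],h[:,1],1)
    print('hook',len(h),'yaw',k[0],'y at .54',np.polyval(k,.54),'x ext',h[:,0].min(),np.percentile(h[:,0],1),'z max',np.percentile(h[:,2],99))
    for x in np.arange(.51,.575,.01):
        s=h[abs(h[:,0]-x)<.005]; 
        if len(s): print(round(x,3),s[:,1].mean().round(4),np.percentile(s[:,2],[5,95]).round(4))
    g=load(n)['image'].max(-1).reshape(-1)
    m=(g<50)&(abs(P[:,2])<.012)&(abs(P[:,0]-.5)<.12)&(abs(P[:,1])<.18)
    print('mat',m.sum(),cv2.minAreaRect((P[m][:,:2]*1000).astype(np.float32)))
E
```

```text
scene0 bar 414 243 ext [[0.495, 0.265, 0.063], [0.571, 0.281, 0.106]] top [0.5298 0.2725 0.1019] 0.1067162727009352 fit [0.053 0.244] [0.498 0.559]
post 176 ((598.8048095703125, -291.8049621582031), (32.651363372802734, 30.30961799621582), 85.40359497070312)
crate 5757 ((525.2310180664062, 306.25592041015625), (233.22988891601562, 144.1851043701172), 3.6485631465911865)
foot 1365 ((597.980224609375, -293.084228515625), (114.51689910888672, 112.02177429199219), 84.11719512939453)
hook 144 yaw -0.0870352574674923 y at .54 -0.28419244937675125 x ext 0.5099422065956596 0.5130630361103928 z max 0.21899681874350438
0.51 -0.2822 [0.2123 0.2163]
0.52 -0.2824 [0.2066 0.2189]
0.53 -0.2834 [0.1997 0.2106]
0.54 -0.2843 [0.197  0.2047]
0.55 -0.2848 [0.1958 0.2027]
0.56 -0.2861 [0.1966 0.2045]
0.57 -0.2865 [0.1988 0.207 ]
mat 0 ((0.0, 0.0), (0.0, 0.0), 0.0)
side0 bar 385 187 ext [[0.479, 0.263, 0.063], [0.567, 0.28, 0.107]] top [0.5222 0.2702 0.1024] 0.10771832119127656 fit [0.05  0.244] [0.491 0.554]
post 456 ((596.490478515625, -292.0680847167969), (30.298017501831055, 31.439010620117188), 84.12063598632812)
crate 3619 ((523.7333374023438, 307.5422058105469), (231.224853515625, 150.6704559326172), 3.3667781352996826)
foot 3038 ((596.5657348632812, -291.8289489746094), (111.11174011230469, 111.20341491699219), 83.955078125)
hook 310 yaw -0.09654977535417851 y at .54 -0.28708121224886707 x ext 0.5106941199476964 0.5108318864860881 z max 0.2193082908179214
0.51 -0.284 [0.2138 0.2195]
0.52 -0.2853 [0.2089 0.2189]
0.53 -0.2864 [0.2021 0.2114]
0.54 -0.2871 [0.1988 0.2047]
0.55 -0.288 [0.1981 0.2049]
0.56 -0.2889 [0.2003 0.2073]
0.57 -0.29 [0.202  0.2094]
mat 7482 ((501.5629577636719, -16.66162109375), (245.33474731445312, 144.76541137695312), 89.12632751464844)
```

>>> jog_arm --deltas '[{"delta_pos":[0.4,-1,0],"rot":[0,0,0.91]},{"delta_pos":[0.4,-1,0],"rot":[0,0,0.91]},{"delta_pos":[0.4,-1,0],"rot":[0,0,0.91]},{"delta_pos":[0.4,-1,0],"rot":[0,0,0.91]},{"delta_pos":[0.4,-1,0],"rot":[0,0,0.91]},{"delta_pos":[0.4,-1,0],"rot":[0,0,0]},{"delta_pos":[0.4,-1,0],"rot":[0,0,0]},{"delta_pos":[0.4,-1,0],"rot":[0,0,0]},{"delta_pos":[0.4,-1,0],"rot":[0,0,0]},{"delta_pos":[0.4,-1,0],"rot":[0,0,0]}]' --fingers -1

```text
time_s: 0.93
position: [0.3629, 0.3703, 0.256]
orientation: [[-0.998, -0.055, -0.0], [-0.055, 0.998, -0.0], [0.0, -0.0, -1.0]]
contact_force: [0.6, 0.5, 0.1]
width: 0.998
grasp_force: 0.0
```

>>> jog_arm --deltas '[{"delta_pos":[0.65,-0.4,-0.3],"rot":[0,0,0]},{"delta_pos":[0.65,-0.4,-0.3],"rot":[0,0,0]},{"delta_pos":[0.65,-0.4,-0.3],"rot":[0,0,0]},{"delta_pos":[0.65,-0.4,-0.3],"rot":[0,0,0]},{"delta_pos":[0.65,-0.4,-0.3],"rot":[0,0,0]},{"delta_pos":[0.65,-0.4,-0.3],"rot":[0,0,0]},{"delta_pos":[0.65,-0.4,-0.3],"rot":[0,0,0]},{"delta_pos":[0.65,-0.4,-0.3],"rot":[0,0,0]},{"delta_pos":[0.65,-0.4,-0.3],"rot":[0,0,0]},{"delta_pos":[0,0,0],"rot":[0,0,0]}]'

```text
time_s: 1.77
position: [0.5114, 0.278, 0.1871]
orientation: [[-0.999, -0.05, -0.0], [-0.05, 0.999, -0.003], [0.001, -0.003, -1.0]]
contact_force: [0.6, 0.1, 0.1]
width: 1.003
grasp_force: 0.0
```

```bash
python3 - <<'E'
from h import *
c=snap('wrist','w1');P=cloud(c).reshape(-1,3)
o=manip.get_obs();print(o['time_s'],o['position'],o['orientation'].round(4).tolist(),c['position'])
t=P[(P[:,2]>.096)&(P[:,2]<.115)&(abs(P[:,0]-.526)<.06)&(abs(P[:,1]-.271)<.03)]
print(len(t),np.percentile(t,[2,50,98],axis=0).round(4).tolist() if len(t) else 0)
if len(t): print(np.polyfit(t[:,0],t[:,1],1))
E
```

```text
1.8167 [0.50994019 0.27959223 0.18763429] [[-0.9987, -0.0515, -0.0012], [-0.0515, 0.9987, -0.002], [0.0013, -0.002, -1.0]] [0.44131783 0.27471997 0.30432059]
2121 [[0.4928, 0.2641, 0.0974], [0.5212, 0.2722, 0.1022], [0.5538, 0.28, 0.1044]]
[0.05136726 0.24534111]
```

View pics/w1.png

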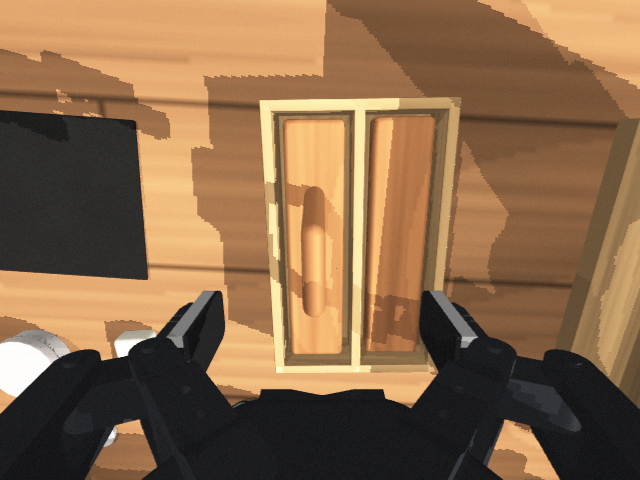

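The wrist view shows the bar running from (314,190) to (315,315), centred at about (0.524, 0.272), which agrees with the other cameras. I descend and grip.

>>> jog_arm --deltas '[{"delta_pos":[0.3,-0.15,0],"rot":[0,0,0]},{"delta_pos":[0.3,-0.15,0],"rot":[0,0,0]},{"delta_pos":[0,0,-0.7],"rot":[0,0,0]},{"delta_pos":[0,0,-0.7],"rot":[0,0,0]},{"delta_pos":[0,0,-0.7],"rot":[0,0,0]},{"delta_pos":[0,0,-0.7],"rot":[0,0,0]},{"delta_pos":[0,0,-0.7],"rot":[0,0,0]},{"delta_pos":[0,0,0],"rot":[0,0,0]},{"delta_pos":[0,0,0],"rot":[0,0,0]},{"delta_pos":[0,0,0],"rot":[0,0,0]}]'

```text
time_s: 2.65
position: [0.5247, 0.2748, 0.1024]
orientation: [[-0.998, -0.055, 0.001], [-0.055, 0.998, 0.001], [-0.001, 0.001, -1.0]]
contact_force: [0.2, -0.3, 0.7]
width: 1.0
grasp_force: 0.0
```

>>> jog_arm --deltas '[{"delta_pos":[0,0,0],"rot":[0,0,0]},{"delta_pos":[0,0,0],"rot":[0,0,0]},{"delta_pos":[0,0,0],"rot":[0,0,0]},{"delta_pos":[0,0,0],"rot":[0,0,0]},{"delta_pos":[0,0,0],"rot":[0,0,0]},{"delta_pos":[0,0,0],"rot":[0,0,0]},{"delta_pos":[0,0,0],"rot":[0,0,0]},{"delta_pos":[0,0,0],"rot":[0,0,0]},{"delta_pos":[0,0,0],"rot":[0,0,0]},{"delta_pos":[0,0,0],"rot":[0,0,0]}]' --fingers 1 --grip_force 60

```text
time_s: 3.48
position: [0.5241, 0.2742, 0.1016]
orientation: [[-0.998, -0.055, 0.0], [-0.055, 0.998, -0.0], [-0.0, -0.0, -1.0]]
contact_force: [-2.3, -0.7, 5.8]
width: 0.166
grasp_force: 58.4
```

>>> jog_arm --deltas '[{"delta_pos":[0,0,0.2],"rot":[0,0,0]},{"delta_pos":[0,0,0.3],"rot":[0,0,0]},{"delta_pos":[0,0,0.5],"rot":[0,0,0]},{"delta_pos":[0,0,0.5],"rot":[0,0,0]},{"delta_pos":[0,0,0.6],"rot":[0,0,0]},{"delta_pos":[0,0,0.6],"rot":[0,0,0]},{"delta_pos":[0,0,0.6],"rot":[0,0,0]},{"delta_pos":[0,0,0.6],"rot":[0,0,0]},{"delta_pos":[0,0,0.3],"rot":[0,0,0]},{"delta_pos":[0,0,0],"rot":[0,0,0]}]'

```text
time_s: 4.32
position: [0.5252, 0.2749, 0.2091]
orientation: [[-0.998, -0.055, 0.004], [-0.055, 0.998, 0.003], [-0.004, 0.002, -1.0]]
contact_force: [0.6, -0.0, -1.4]
width: 0.166
grasp_force: 58.5
```

>>> jog_arm --deltas '[{"delta_pos":[-0.05,-0.58,0],"rot":[0,0,-0.86]},{"delta_pos":[-0.05,-0.58,0],"rot":[0,0,-0.86]},{"delta_pos":[-0.05,-0.58,0],"rot":[0,0,-0.86]},{"delta_pos":[-0.05,-0.58,0],"rot":[0,0,-0.86]},{"delta_pos":[-0.05,-0.58,0],"rot":[0,0,-0.86]},{"delta_pos":[-0.05,-0.58,0],"rot":[0,0,-0.86]},{"delta_pos":[-0.05,-0.58,0],"rot":[0,0,-0.86]},{"delta_pos":[-0.05,-0.58,0],"rot":[0,0,-0.86]},{"delta_pos":[-0.05,-0.58,0],"rot":[0,0,-0.86]},{"delta_pos":[-0.05,-0.58,0],"rot":[0,0,-0.86]}]'

```text
time_s: 5.15
position: [0.5109, 0.1285, 0.2058]
orientation: [[-0.69, 0.724, -0.001], [0.724, 0.69, -0.0], [0.0, -0.001, -1.0]]
contact_force: [-0.4, -1.0, -2.8]
width: 0.161
grasp_force: 58.5
```

>>> jog_arm --deltas '[{"delta_pos":[-0.05,-0.58,0],"rot":[0,0,-0.86]},{"delta_pos":[-0.05,-0.58,0],"rot":[0,0,-0.86]},{"delta_pos":[-0.05,-0.58,0],"rot":[0,0,-0.86]},{"delta_pos":[-0.05,-0.58,0],"rot":[0,0,-0.86]},{"delta_pos":[-0.05,-0.58,0],"rot":[0,0,-0.86]},{"delta_pos":[-0.05,-0.58,0],"rot":[0,0,-0.86]},{"delta_pos":[-0.05,-0.58,0],"rot":[0,0,-0.86]},{"delta_pos":[-0.05,-0.58,0],"rot":[0,0,-0.86]},{"delta_pos":[-0.05,-0.58,0],"rot":[0,0,-0.86]},{"delta_pos":[-0.05,-0.58,0],"rot":[0,0,-0.86]}]'

```text
time_s: 5.98
position: [0.4984, -0.0163, 0.2059]
orientation: [[0.098, 0.995, -0.001], [0.995, -0.098, -0.0], [-0.0, -0.001, -1.0]]
contact_force: [0.1, 0.2, -2.7]
width: 0.166
grasp_force: 58.5
```

>>> jog_arm --deltas '[{"delta_pos":[0,0,0],"rot":[0,0,0]},{"delta_pos":[0,0,0],"rot":[0,0,0]},{"delta_pos":[0,0,-0.5],"rot":[0,0,0]},{"delta_pos":[0,0,-0.5],"rot":[0,0,0]},{"delta_pos":[0,0,-0.5],"rot":[0,0,0]},{"delta_pos":[0,0,-0.5],"rot":[0,0,0]},{"delta_pos":[0,0,-0.5],"rot":[0,0,0]},{"delta_pos":[0,0,-0.5],"rot":[0,0,0]},{"delta_pos":[0,0,0],"rot":[0,0,0]},{"delta_pos":[0,0,0],"rot":[0,0,0]}]'

```text
time_s: 6.82
position: [0.4986, -0.0148, 0.1308]
orientation: [[0.092, 0.996, -0.002], [0.996, -0.092, 0.0], [-0.0, -0.002, -1.0]]
contact_force: [0.3, -0.3, -2.5]
width: 0.162
grasp_force: 58.7
```

```bash
python3 - <<'E'
from h import *
c=snap('scene','s2');o=manip.get_obs();print(o['time_s'],o['position'],o['orientation'].round(4).tolist(),o['contact_force'])
P=cloud(c).reshape(-1,3)
t=P[(abs(P[:,0]-.503)<.05)&(abs(P[:,1]+.015)<.12)&(P[:,2]>.05)&(P[:,2]<.1)]
h=np.histogram(t[:,2],25);print(h)
b=c['image'][150:390,180:500];cv2.imwrite('pics/s2c.png',cv2.resize(b,(800,600),interpolation=cv2.INTER_CUBIC))
E
```

```text
6.8667 [ 0.49917696 -0.015058    0.13147202] [[0.0921, 0.9957, -0.0001], [0.9957, -0.0921, 0.0002], [0.0001, -0.0002, -1.0]] [ 0.13569333 -0.37490395 -3.40322634]
(array([ 34,  12,   9,  13,  53,  52,  48,  56,  57,  60,  57,  49,  98,
       255, 610, 349,  37,   8,  10,  18,   7,  11,  15,  11,   8]), array([0.05019713, 0.05218748, 0.05417784, 0.0561682 , 0.05815855,
       0.06014891, 0.06213926, 0.06412962, 0.06611998, 0.06811033,
       0.07010069, 0.07209104, 0.0740814 , 0.07607176, 0.07806211,
       0.08005247, 0.08204282, 0.08403318, 0.08602354, 0.08801389,
       0.09000425, 0.0919946 , 0.09398496, 0.09597531, 0.09796567,
       0.09995603]))
```

View pics/s2c.png

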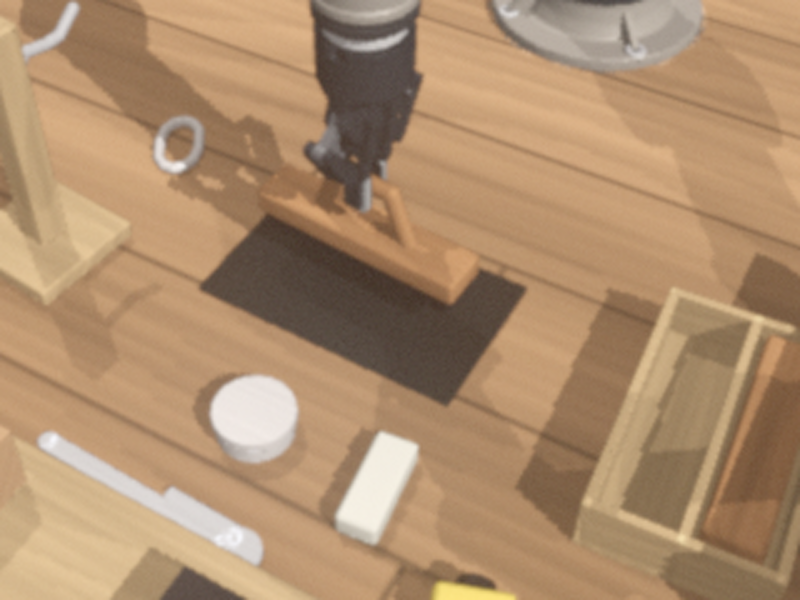

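The brush is out of the crate and hangs level over the mat, with its block top at about 79 mm, so its underside is about 33 mm above the mat. I lower it.

>>> jog_arm --deltas '[{"delta_pos":[0,0,-0.2],"rot":[0,0,0]},{"delta_pos":[0,0,-0.3],"rot":[0,0,0]},{"delta_pos":[0,0,-0.3],"rot":[0,0,0]},{"delta_pos":[0,0,-0.2],"rot":[0,0,0]},{"delta_pos":[0,0,-0.15],"rot":[0,0,0]},{"delta_pos":[0,0,-0.05],"rot":[0,0,0]},{"delta_pos":[0,0,-0.04],"rot":[0,0,0]},{"delta_pos":[0,0,-0.04],"rot":[0,0,0]},{"delta_pos":[0,0,-0.04],"rot":[0,0,0]},{"delta_pos":[0,0,0],"rot":[0,0,0]}]'

```text
time_s: 7.7
position: [0.499, -0.0157, 0.0983]
orientation: [[0.094, 0.996, 0.0], [0.996, -0.094, 0.0], [0.0, 0.0, -1.0]]
contact_force: [-0.5, 0.3, -3.1]
width: 0.162
grasp_force: 58.8
```

Not touching yet, so I lower it further.

>>> jog_arm --deltas '[{"delta_pos":[0,0,-0.04],"rot":[0,0,0]},{"delta_pos":[0,0,-0.04],"rot":[0,0,0]},{"delta_pos":[0,0,-0.04],"rot":[0,0,0]},{"delta_pos":[0,0,0],"rot":[0,0,0]},{"delta_pos":[0,0,0],"rot":[0,0,0]},{"delta_pos":[0,0,0],"rot":[0,0,0]},{"delta_pos":[0,0,0],"rot":[0,0,0]},{"delta_pos":[0,0,0],"rot":[0,0,0]},{"delta_pos":[0,0,0],"rot":[0,0,0]},{"delta_pos":[0,0,0],"rot":[0,0,0]}]'

```text
time_s: 8.53
position: [0.5001, -0.0158, 0.0976]
orientation: [[0.094, 0.996, 0.002], [0.996, -0.094, 0.002], [0.002, 0.002, -1.0]]
contact_force: [-6.4, 0.8, 24.6]
width: 0.164
grasp_force: 61.6
```

Contact. I release, let it settle and go up.

>>> jog_arm --deltas '[{"delta_pos":[0,0,0],"rot":[0,0,0]},{"delta_pos":[0,0,0],"rot":[0,0,0]},{"delta_pos":[0,0,0],"rot":[0,0,0]},{"delta_pos":[0,0,0],"rot":[0,0,0]},{"delta_pos":[0,0,0],"rot":[0,0,0]},{"delta_pos":[0,0,0],"rot":[0,0,0]},{"delta_pos":[0,0,0],"rot":[0,0,0]},{"delta_pos":[0,0,0],"rot":[0,0,0]},{"delta_pos":[0,0,0],"rot":[0,0,0]},{"delta_pos":[0,0,0],"rot":[0,0,0]}]' --fingers -1

```text
time_s: 9.37
position: [0.499, -0.0157, 0.0953]
orientation: [[0.094, 0.996, -0.0], [0.996, -0.094, -0.0], [-0.0, -0.0, -1.0]]
contact_force: [0.2, 0.5, -0.3]
width: 1.001
grasp_force: 0.0
```

>>> jog_arm --deltas '[{"delta_pos":[0,0,0.4],"rot":[0,0,0]},{"delta_pos":[0,0,0.8],"rot":[0,0,0]},{"delta_pos":[0,0,0.8],"rot":[0,0,0]},{"delta_pos":[0,0,0.8],"rot":[0,0,0]},{"delta_pos":[0,0,0.8],"rot":[0,0,0]},{"delta_pos":[0,0,0.8],"rot":[0,0,0]},{"delta_pos":[0,0.5,0],"rot":[0,0,0]},{"delta_pos":[0,0.5,0],"rot":[0,0,0]},{"delta_pos":[0,0,0],"rot":[0,0,0]},{"delta_pos":[0,0,0],"rot":[0,0,0]}]'

```text
time_s: 10.2
position: [0.4989, 0.0095, 0.2057]
orientation: [[0.093, 0.996, 0.0], [0.996, -0.093, 0.0], [0.0, 0.0, -1.0]]
contact_force: [-1.0, -0.1, 0.1]
width: 0.999
grasp_force: 0.0
```

```bash
python3 - <<'E'
from h import *
o=manip.get_obs();print(o['time_s'],o['position'],o['orientation'].round(4).tolist(),o['contact_force'])
for n in['side','wrist','scene']:
    c=snap(n,n+'3');P=cloud(c).reshape(-1,3)
    m=(abs(P[:,0]-.5)<.1)&(abs(P[:,1]+.015)<.16)
    b=P[m&(P[:,2]>.041)&(P[:,2]<.051)]
    r=cv2.minAreaRect((b[:,:2]*1000).astype(np.float32));print(n,'block',len(b),r,'z med',np.median(b[:,2]))
    t=P[m&(P[:,2]>.093)&(P[:,2]<.105)];print('bar',len(t),np.percentile(t,[3,50,97],axis=0).round(4).tolist(),np.polyfit(t[:,1],t[:,0],1) if len(t)>5 else '')
E
```

```text
10.2 [0.49891141 0.00951571 0.20573626] [[0.0925, 0.9957, 0.0003], [0.9957, -0.0925, 0.0001], [0.0002, 0.0003, -1.0]] [-0.99183466 -0.12073593  0.11414966]
side block 1635 ((495.7567443847656, -15.669387817382812), (201.95033264160156, 46.937652587890625), 84.43844604492188) z med 0.04690902829870891
bar 244 [[0.4874, -0.0473, 0.0946], [0.4948, -0.0196, 0.0994], [0.5033, 0.0123, 0.1029]] [0.08351049 0.4964079 ]
wrist block 8680 ((497.22979736328125, -16.472511291503906), (198.73062133789062, 46.02940368652344), 84.59288024902344) z med 0.04552595570185858
bar 1679 [[0.4893, -0.0444, 0.094], [0.4976, -0.0132, 0.0984], [0.5056, 0.0147, 0.1004]] [0.08961805 0.49881148]
scene block 1345 ((497.5409851074219, -16.930587768554688), (200.5340118408203, 49.7170524597168), 84.24993133544922) z med 0.04559467663623107
bar 178 [[0.4922, -0.0457, 0.0937], [0.5004, -0.0145, 0.0982], [0.5062, 0.0137, 0.1022]] [0.06976429 0.50115429]
```

View pics/wrist3.png

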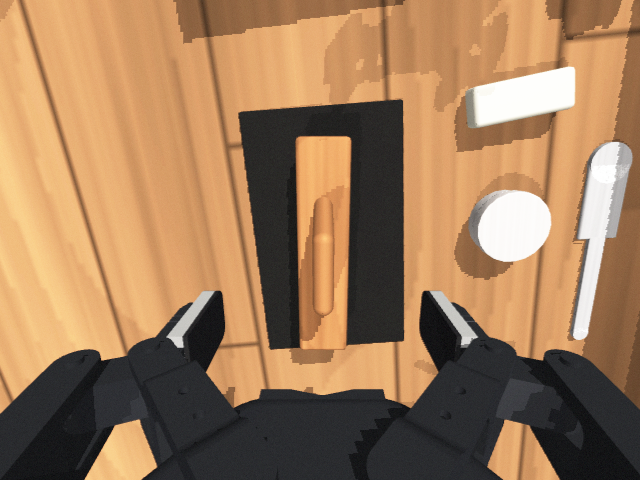

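The brush is upright and free on the mat, centred at about (0.4975, -0.0165) with its axis at 84.5°. I go to the +y block end, 84 mm from the centre.

>>> jog_arm --deltas '[{"delta_pos":[0.09,0.77,0],"rot":[0,0,0]},{"delta_pos":[0.09,0.77,0],"rot":[0,0,0]},{"delta_pos":[0.09,0.77,0],"rot":[0,0,0]},{"delta_pos":[0,0,-0.8],"rot":[0,0,0]},{"delta_pos":[0,0,-0.8],"rot":[0,0,0]},{"delta_pos":[0,0,-0.8],"rot":[0,0,0]},{"delta_pos":[0,0,-0.8],"rot":[0,0,0]},{"delta_pos":[0,0,-0.8],"rot":[0,0,0]},{"delta_pos":[0,0,0],"rot":[0,0,0]},{"delta_pos":[0,0,0],"rot":[0,0,0]}]'

```text
time_s: 11.18
position: [0.5051, 0.066, 0.1047]
orientation: [[0.095, 0.995, -0.002], [0.995, -0.095, -0.001], [-0.002, -0.002, -1.0]]
contact_force: [0.4, -0.3, 0.3]
width: 0.996
grasp_force: 0.0
```

>>> jog_arm --deltas '[{"delta_pos":[0,0,-0.5],"rot":[0,0,0]},{"delta_pos":[0,0,-0.5],"rot":[0,0,0]},{"delta_pos":[0,0,-0.5],"rot":[0,0,0]},{"delta_pos":[0,0,-0.5],"rot":[0,0,0]},{"delta_pos":[0,0,-0.5],"rot":[0,0,0]},{"delta_pos":[0,0,0],"rot":[0,0,0]},{"delta_pos":[0,0,0],"rot":[0,0,0]},{"delta_pos":[0,0,0],"rot":[0,0,0]},{"delta_pos":[0,0,0],"rot":[0,0,0]},{"delta_pos":[0,0,0],"rot":[0,0,0]}]'

```text
time_s: 12.02
position: [0.5064, 0.0672, 0.0437]
orientation: [[0.094, 0.996, 0.002], [0.996, -0.094, 0.0], [0.001, 0.002, -1.0]]
contact_force: [-0.9, 0.4, 0.3]
width: 1.001
grasp_force: 0.0
```

>>> jog_arm --deltas '[{"delta_pos":[0,0,0],"rot":[0,0,0]},{"delta_pos":[0,0,0],"rot":[0,0,0]},{"delta_pos":[0,0,0],"rot":[0,0,0]},{"delta_pos":[0,0,0],"rot":[0,0,0]},{"delta_pos":[0,0,0],"rot":[0,0,0]},{"delta_pos":[0,0,0],"rot":[0,0,0]},{"delta_pos":[0,0,0],"rot":[0,0,0]},{"delta_pos":[0,0,0],"rot":[0,0,0]},{"delta_pos":[0,0,0],"rot":[0,0,0]},{"delta_pos":[0,0,0],"rot":[0,0,0]}]' --fingers 1 --grip_force 90

```text
time_s: 12.85
position: [0.506, 0.0671, 0.0433]
orientation: [[0.094, 0.996, 0.0], [0.996, -0.094, 0.0], [0.001, 0.0, -1.0]]
contact_force: [-1.5, 0.1, 7.7]
width: 0.522
grasp_force: 92.1
```

>>> jog_arm --deltas '[{"delta_pos":[0,0,0.1],"rot":[0,0,0]},{"delta_pos":[0,0,0.3],"rot":[0,0,0]},{"delta_pos":[0,0,0.6],"rot":[0,0,0]},{"delta_pos":[0,0,0.8],"rot":[0,0,0]},{"delta_pos":[0,0,0.8],"rot":[0,0,0]},{"delta_pos":[0,0,0.8],"rot":[0,0,0]},{"delta_pos":[0,0,0.8],"rot":[0,0,0]},{"delta_pos":[0,0,0.8],"rot":[0,0,0]},{"delta_pos":[0,0,0.5],"rot":[0,0,0]},{"delta_pos":[0,0,0.1],"rot":[0,0,0]}]'

```text
time_s: 13.68
position: [0.5067, 0.0671, 0.1852]
orientation: [[0.094, 0.996, 0.003], [0.996, -0.094, 0.002], [0.002, 0.003, -1.0]]
contact_force: [0.1, 0.4, -2.5]
width: 0.519
grasp_force: 92.1
```

>>> jog_arm --deltas '[{"delta_pos":[-0.14,-0.7,0],"rot":[0,0,0]},{"delta_pos":[-0.14,-0.7,0],"rot":[0,0,0]},{"delta_pos":[-0.14,-0.7,0],"rot":[0,0,0]},{"delta_pos":[-0.14,-0.7,0],"rot":[0,0,0]},{"delta_pos":[-0.14,-0.7,0],"rot":[0,0,0]},{"delta_pos":[-0.14,-0.7,0],"rot":[0,0,0]},{"delta_pos":[-0.14,-0.7,0],"rot":[0,0,0]},{"delta_pos":[-0.14,-0.7,0],"rot":[0,0,0]},{"delta_pos":[-0.14,-0.7,0],"rot":[0,0,0]},{"delta_pos":[-0.14,-0.7,0],"rot":[0,0,0]}]'

```text
time_s: 14.52
position: [0.4696, -0.1086, 0.1821]
orientation: [[0.094, 0.996, -0.002], [0.996, -0.094, 0.0], [0.0, -0.002, -1.0]]
contact_force: [0.3, -0.9, -2.7]
width: 0.521
grasp_force: 92.1
```

>>> jog_arm --deltas '[{"delta_pos":[0,-0.7,0],"rot":[0,0,0]},{"delta_pos":[0,-0.7,0],"rot":[0,0,0]},{"delta_pos":[0,-0.7,0],"rot":[0,0,0]},{"delta_pos":[0,-0.7,0],"rot":[0,0,0]},{"delta_pos":[0,-0.5,0],"rot":[0,0,0]},{"delta_pos":[0,-0.2,0],"rot":[0,0,0]},{"delta_pos":[0,0,0],"rot":[0,0,0]},{"delta_pos":[0,0,0],"rot":[0,0,0]},{"delta_pos":[0,0,0],"rot":[0,0,0]},{"delta_pos":[0,0,0],"rot":[0,0,0]}]'

```text
time_s: 15.35
position: [0.4708, -0.1943, 0.1826]
orientation: [[0.092, 0.996, -0.0], [0.996, -0.092, 0.001], [0.001, -0.0, -1.0]]
contact_force: [-0.5, 0.6, -2.9]
width: 0.521
grasp_force: 92.1
```

```bash
python3 - <<'E'
from h import *
o=manip.get_obs();print(o['time_s'],o['position'],o['orientation'].round(4).tolist(),o['contact_force'])
for n in['side','scene']:
    c=snap(n,n+'4');P=cloud(c).reshape(-1,3)
    m=(abs(P[:,0]-.463)<.045)&(abs(P[:,1]+.28)<.055)
    t=P[m&(P[:,2]>.2)&(P[:,2]<.26)]
    top=t[t[:,2]>.233]
    print(n,'handle',np.percentile(t,[1,50,99],axis=0).round(4).tolist(),'top',len(top),np.percentile(top,[3,50,97],axis=0).round(4).tolist(), 'dz/dy,dx/dy',np.polyfit(top[:,1],top[:,2],1)[0],np.polyfit(top[:,1],top[:,0],1)[0])
    b=P[(abs(P[:,0]-.463)<.05)&(P[:,1]<-.17)&(P[:,1]>-.4)&(P[:,2]>.180)&(P[:,2]<.196)]
    print('blocktop',len(b),np.percentile(b,[2,50,98],axis=0).round(4).tolist(),'dz/dy',np.polyfit(b[:,1],b[:,2],1))
a=cv2.imread('pics/side4.png')[290:470,230:470];b=cv2.imread('pics/scene4.png')[100:280,130:370]
cv2.imwrite('pics/crop4.png',np.hstack([cv2.resize(i,(400,300),interpolation=cv2.INTER_CUBIC) for i in(a,b)]))
E
```

```text
15.35 [ 0.4707937  -0.19428079  0.18260572] [[0.0922, 0.9957, -0.0004], [0.9957, -0.0922, 0.0006], [0.0006, -0.0005, -1.0]] [-0.49792202  0.64148721 -2.94902774]
side handle [[0.4507, -0.3213, 0.2013], [0.4585, -0.2899, 0.2367], [0.4699, -0.2411, 0.2415]] top 529 [[0.453, -0.3089, 0.2336], [0.4602, -0.2803, 0.2383], [0.4689, -0.249, 0.2412]] dz/dy,dx/dy 0.010667162143517754 0.08458924122142866
blocktop 3605 [[0.4336, -0.3745, 0.1817], [0.4554, -0.3011, 0.1856], [0.4904, -0.1874, 0.191]] dz/dy [0.00696079 0.18769855]
scene handle [[0.4568, -0.3176, 0.2006], [0.467, -0.2844, 0.2331], [0.4734, -0.2455, 0.2405]] top 134 [[0.4581, -0.3047, 0.2332], [0.4666, -0.274, 0.2375], [0.4719, -0.2478, 0.2404]] dz/dy,dx/dy -0.0198043057648613 0.09033164941407094
blocktop 814 [[0.4379, -0.372, 0.1806], [0.4666, -0.2928, 0.185], [0.5057, -0.1799, 0.1945]] dz/dy [0.00903204 0.18780935]
```

View pics/crop4.png

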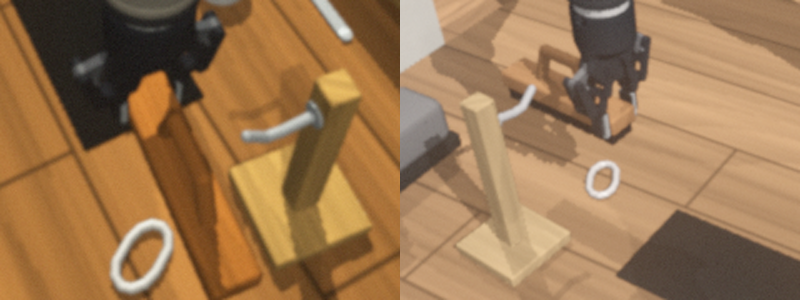

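The brush is level, with its bar underside at about 223.5 mm (the tip's top is at 218) and its block top at about 185.5 mm (the hook's underside is at 192), and it is lined up with the hook. I advance 80 mm along the hook.

>>> jog_arm --deltas '[{"delta_pos":[0.16,-0.016,0],"rot":[0,0,0]},{"delta_pos":[0.16,-0.016,0],"rot":[0,0,0]},{"delta_pos":[0.16,-0.016,0],"rot":[0,0,0]},{"delta_pos":[0.16,-0.016,0],"rot":[0,0,0]},{"delta_pos":[0.16,-0.016,0],"rot":[0,0,0]},{"delta_pos":[0.16,-0.016,0],"rot":[0,0,0]},{"delta_pos":[0.16,-0.016,0],"rot":[0,0,0]},{"delta_pos":[0.16,-0.016,0],"rot":[0,0,0]},{"delta_pos":[0.16,-0.016,0],"rot":[0,0,0]},{"delta_pos":[0.16,-0.016,0],"rot":[0,0,0]}]'

```text
time_s: 16.28
position: [0.5111, -0.1995, 0.1828]
orientation: [[0.094, 0.996, -0.0], [0.996, -0.094, 0.0], [0.0, -0.0, -1.0]]
contact_force: [0.1, -1.0, -2.8]
width: 0.518
grasp_force: 92.0
```

>>> jog_arm --deltas '[{"delta_pos":[0.16,-0.016,0],"rot":[0,0,0]},{"delta_pos":[0.16,-0.016,0],"rot":[0,0,0]},{"delta_pos":[0.16,-0.016,0],"rot":[0,0,0]},{"delta_pos":[0.16,-0.016,0],"rot":[0,0,0]},{"delta_pos":[0.16,-0.016,0],"rot":[0,0,0]},{"delta_pos":[0.16,-0.016,0],"rot":[0,0,0]},{"delta_pos":[0.16,-0.016,0],"rot":[0,0,0]},{"delta_pos":[0.16,-0.016,0],"rot":[0,0,0]},{"delta_pos":[0.16,-0.016,0],"rot":[0,0,0]},{"delta_pos":[0.16,-0.016,0],"rot":[0,0,0]}]'

```text
time_s: 17.12
position: [0.5511, -0.2035, 0.1828]
orientation: [[0.094, 0.996, 0.0], [0.996, -0.094, 0.0], [0.0, 0.0, -1.0]]
contact_force: [-0.3, 0.3, -2.4]
width: 0.523
grasp_force: 92.0
```

>>> jog_arm --deltas '[{"delta_pos":[0,0,-0.1],"rot":[0,0,0]},{"delta_pos":[0,0,-0.1],"rot":[0,0,0]},{"delta_pos":[0,0,-0.1],"rot":[0,0,0]},{"delta_pos":[0,0,-0.1],"rot":[0,0,0]},{"delta_pos":[0,0,-0.1],"rot":[0,0,0]},{"delta_pos":[0,0,-0.1],"rot":[0,0,0]},{"delta_pos":[0,0,-0.1],"rot":[0,0,0]},{"delta_pos":[0,0,-0.08],"rot":[0,0,0]},{"delta_pos":[0,0,0],"rot":[0,0,0]},{"delta_pos":[0,0,0],"rot":[0,0,0]}]'

```text
time_s: 17.95
position: [0.5507, -0.2035, 0.1632]
orientation: [[0.094, 0.996, -0.0], [0.996, -0.094, 0.0], [0.0, -0.0, -1.0]]
contact_force: [0.2, -0.4, -2.9]
width: 0.52
grasp_force: 92.1
```

```bash
python3 - <<'E'
from h import *
o=manip.get_obs();print(o['time_s'],o['position'],o['contact_force'])
for n in['side','scene']:
    c=snap(n,n+'5')
a=cv2.imread('pics/side5.png')[290:470,260:500];b=cv2.imread('pics/scene5.png')[100:280,110:350]
cv2.imwrite('pics/crop5.png',np.hstack([cv2.resize(i,(400,300),interpolation=cv2.INTER_CUBIC) for i in(a,b)]))
E
```

```text
17.95 [ 0.55066572 -0.20346237  0.16320066] [ 0.15685512 -0.36226889 -2.89958068]
```

View pics/crop5.png

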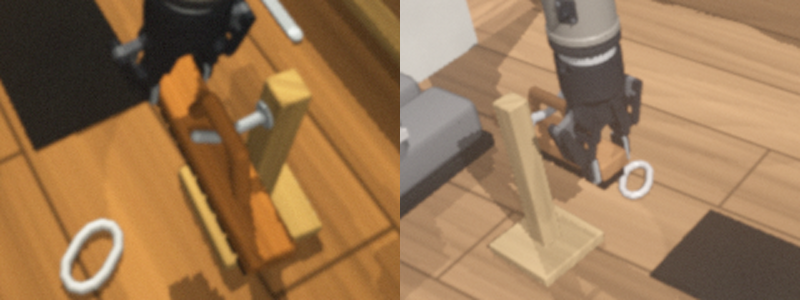

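The hook passes through the handle: in the left crop its tip is at (205,137), on the near side of the bar. I lower until there is contact.

>>> jog_arm --deltas '[{"delta_pos":[0,0,-0.04],"rot":[0,0,0]},{"delta_pos":[0,0,-0.04],"rot":[0,0,0]},{"delta_pos":[0,0,0],"rot":[0,0,0]},{"delta_pos":[0,0,0],"rot":[0,0,0]},{"delta_pos":[0,0,0],"rot":[0,0,0]},{"delta_pos":[0,0,0],"rot":[0,0,0]},{"delta_pos":[0,0,0],"rot":[0,0,0]},{"delta_pos":[0,0,0],"rot":[0,0,0]},{"delta_pos":[0,0,0],"rot":[0,0,0]},{"delta_pos":[0,0,0],"rot":[0,0,0]}]'

```text
time_s: 18.88
position: [0.5508, -0.2035, 0.1614]
orientation: [[0.094, 0.996, 0.0], [0.996, -0.094, -0.0], [-0.0, 0.0, -1.0]]
contact_force: [0.5, -0.2, -0.2]
width: 0.52
grasp_force: 92.1
```

Weight transferred. I release.

>>> jog_arm --deltas '[{"delta_pos":[0,0,0],"rot":[0,0,0]},{"delta_pos":[0,0,0],"rot":[0,0,0]},{"delta_pos":[0,0,0],"rot":[0,0,0]},{"delta_pos":[0,0,0],"rot":[0,0,0]},{"delta_pos":[0,0,0],"rot":[0,0,0]},{"delta_pos":[0,0,0],"rot":[0,0,0]},{"delta_pos":[0,0,0],"rot":[0,0,0]},{"delta_pos":[0,0,0],"rot":[0,0,0]},{"delta_pos":[0,0,0],"rot":[0,0,0]},{"delta_pos":[0,0,0],"rot":[0,0,0]}]' --fingers -1

```text
time_s: 19.72
position: [0.5507, -0.2035, 0.1613]
orientation: [[0.094, 0.996, -0.0], [0.996, -0.094, 0.0], [0.0, -0.0, -1.0]]
contact_force: [-1.3, 0.2, -0.5]
width: 1.001
grasp_force: 0.0
```

>>> jog_arm --deltas '[{"delta_pos":[0,0,0.3],"rot":[0,0,0]},{"delta_pos":[0,0,0.5],"rot":[0,0,0]},{"delta_pos":[0,0,0.7],"rot":[0,0,0]},{"delta_pos":[0,0,0.7],"rot":[0,0,0]},{"delta_pos":[0,0,0.7],"rot":[0,0,0]},{"delta_pos":[0,0,0.7],"rot":[0,0,0]},{"delta_pos":[0,0.7,0.7],"rot":[0,0,0]},{"delta_pos":[0,0.7,0.7],"rot":[0,0,0]},{"delta_pos":[0,0.7,0],"rot":[0,0,0]},{"delta_pos":[0,0.7,0],"rot":[0,0,0]}]'

```text
time_s: 20.55
position: [0.5515, -0.1333, 0.289]
orientation: [[0.095, 0.996, 0.004], [0.996, -0.095, -0.0], [0.0, 0.004, -1.0]]
contact_force: [0.5, 0.7, -0.2]
width: 1.001
grasp_force: 0.0
```

>>> jog_arm --deltas '[{"delta_pos":[0,0.5,0],"rot":[0,0,0]},{"delta_pos":[0,0.5,0],"rot":[0,0,0]},{"delta_pos":[0,0,0],"rot":[0,0,0]},{"delta_pos":[0,0,0],"rot":[0,0,0]},{"delta_pos":[0,0,0],"rot":[0,0,0]},{"delta_pos":[0,0,0],"rot":[0,0,0]},{"delta_pos":[0,0,0],"rot":[0,0,0]},{"delta_pos":[0,0,0],"rot":[0,0,0]},{"delta_pos":[0,0,0],"rot":[0,0,0]},{"delta_pos":[0,0,0],"rot":[0,0,0]}]'

```text
time_s: 21.38
position: [0.5507, -0.1088, 0.2863]
orientation: [[0.094, 0.996, -0.0], [0.996, -0.094, -0.0], [-0.0, -0.0, -1.0]]
contact_force: [-0.3, 0.0, -0.7]
width: 1.004
grasp_force: 0.0
```

```bash
python3 - <<'E'
from h import *
o=manip.get_obs();print(o['time_s'],o['position'],o['contact_force'],o['width'])
cs=[[snap(n,n+k) for n in('side','scene')] for k in'67']
for i in(0,1): print('changed px between frames',(np.abs(cs[0][i]['image'].astype(int)-cs[1][i]['image']).max(-1)>40).sum())
for c in cs[1]:
    P=cloud(c).reshape(-1,3);t=P[(abs(P[:,0]-.54)<.03)&(abs(P[:,1]+.287)<.05)&(P[:,2]>.207)&(P[:,2]<.24)]
    print(len(t),np.percentile(t,[2,50,98],axis=0).round(4).tolist())
a=cv2.imread('pics/side7.png')[290:470,260:500];b=cv2.imread('pics/scene7.png')[100:280,110:350]
cv2.imwrite('pics/crop7.png',np.hstack([cv2.resize(i,(400,300),interpolation=cv2.INTER_CUBIC) for i in(a,b)]))
E
```

```text
21.3833 [ 0.55069149 -0.10875713  0.28626265] [-0.31565444  0.03236885 -0.70066871] 1.0040590025354965
changed px between frames 0
changed px between frames 1
632 [[0.5129, -0.3197, 0.2077], [0.5378, -0.2873, 0.2164], [0.5495, -0.2566, 0.2203]]
235 [[0.5158, -0.3154, 0.208], [0.5458, -0.2824, 0.2148], [0.5531, -0.254, 0.2189]]
```

View pics/crop7.png

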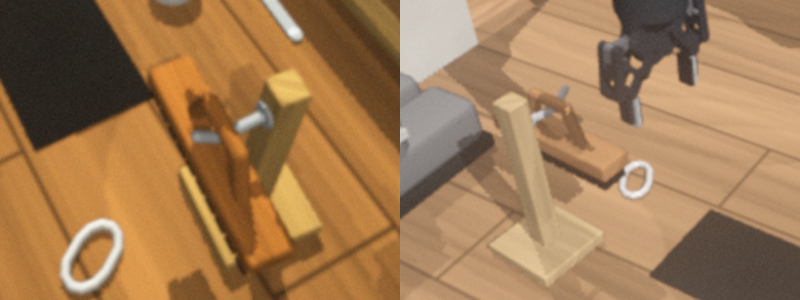

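The brush hangs level and still on the hook, with the bar top at about 0.219 m near the seat, and the gripper is clear. I hand the job in.

```bash
python3 -c "
from rig import manip
print(manip.finish_job())"
```

```text
the job is handed in; nothing more can be done
None
```

The brush was lifted out of the crate, set upright on the mat and let go, then retaken by its block and hung by its handle on the hook. The last pictures show it hanging still and level with the gripper clear, and the job was handed in at about 21 s; no verdict came back.

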